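# Set the panel prop to length and close its cam lever

### The job

Straddle or lightly grip the prop's crossbar on the yellow lever's side, draw the leg out until the bar lines up with the red pointer, and only then, keeping the leg at that mark, slide along the bar to push the cam lever fully closed. Finish while still holding the leg at the mark against its return spring: do not let go, as the locking pin will be put in by a colleague. Handle the thin-walled leg and the lever gently, and leave the pointer and the other things on the bench alone.

Things in the scene. Friction and masses are not known exactly. Their poses are not given: they have to be found in the camera images.
- prop: Telescopic panel prop lying level in a heavy fixed cradle. Origin on the work surface; the strut's centre line runs along this body's x, 90 mm up. The aluminium leg slides out of the black collar along -x (roughly towards the robot). +y is the cam lever's side, -y the rule's. Collar: x -105 to -65 mm, 25 mm either side, top 112 mm up.
- bar_mid (a point): Middle of the leg's aluminium crossbar (a T): 14 mm square, 300 mm long along the prop's y, centre 90 mm above the surface, black hub 34 mm wide in its middle, nothing below. With the leg fully in it is at prop x -140, y 0 mm. Polished: friction about 0.2. Straddle or pinch it from above. Leg and bar are one thin-walled part: it dents above 90 N of finger force (both fingers added, so pinch under 40 N).
- leg (a joint): How far the leg is pulled out, m: 0 fully in (the start), at most 0.09. A return spring pulls it in with 5.2 N at 0 and 40 N/m more (about 7 N at the mark); it runs back in if let go, even with the lever closed.
- mark (a point): Middle of the red pointer flag (6 mm thick along the prop's x, 22 mm wide), 90 mm above the surface on the aluminium rule just beyond the crossbar's -y end (prop y -183 mm). The leg is at the length mark when the crossbar's centre line runs through the flag: bar_mid and this point at the same x in the prop's frame. The flag slides stiffly and must stay where it is set.
- pointer (a joint): Where the pointer is set along the rule, m, in the same measure as joint leg: the leg is at the mark when both are equal. Between 0.025 and 0.055.
- cam_lever (a joint): Angle of the yellow cam lever, rad: 0 fully closed (at its hard stop, parallel to the leg), growing as its tip swings to the prop's +y; starts open at 0.40 to 0.55. Stays where left; friction 0.15 N m (1 to 2 N at the crossbar), no detent. Over 40 N of finger force on it is too much.
- lever_tip (a point): Free end of the yellow lever, a straight bar 12 mm wide, 160 mm from pivot to here, 100 to 114 mm above the surface. Vertical pivot on the collar at prop x -85, y +30 mm. It crosses 3 mm over the crossbar's +y arm and out beyond it at all settings. Fingers astride the bar on the lever's outer (+y) side push it closed with their flanks as they slide along the bar to the middle.
- oil_filter: Bystander: white oil filter can, 76 dia x 90 high (mm); origin under its centre.
- spray_can: Bystander: spray can, 66 dia x 190 high (mm); origin under its centre.
- grease_jar: Bystander: amber jar with black lid, 72 dia x 80 high (mm); origin under its centre.
- carton: Bystander: cardboard carton, 90 x 70 x 100 high (mm); origin under its centre.
- wrench: Bystander: steel wrench, 180 long, lying flat (mm); origin under its centre.
- socket: Bystander: steel hex socket, 26 dia x 32 high, standing beside the cradle on the rule's side (mm); origin under its centre.
- clamp_ring: Bystander: dark steel ring, 40 outer dia x 14 high, lying beside the cradle on the lever's side (mm); origin under its centre.

How it is judged (in metres and radians):
On the way, in this order (a step that is already met when the one before it is completed fails the run):
1. the leg is held at the length mark (within 5 mm) with the cam lever still open (x of bar_mid in the frame of mark between -0.005 and 0.005 m and value of joint cam_lever above 0.3 rad and contact force between the fingers and leg above 1.5 N), for 0.3 s.
2. the cam lever is closed with the leg held at the mark (within 5 mm) (x of bar_mid in the frame of mark between -0.005 and 0.005 m and value of joint cam_lever below 0.08 rad and contact force between the fingers and leg above 1.5 N), for 0.3 s.
At the end, for the whole second after the job is handed in: The fingers still hold the leg (more than 1.5 N on it), at rest, with the crossbar within 5 mm of the red pointer along the strut, and the cam lever is closed to within 0.08 rad (all of step 2 and velocity of joint leg between -0.01 and 0.01 m/s); the arm keeps its last pose, push and grip.
It fails at once if the cam lever is closed (below 0.3 rad) while the leg is more than 10 mm off the mark (value of joint cam_lever below 0.3 rad and not (x of bar_mid in the frame of mark between -0.01 and 0.01 m)).
It fails at once if more than 90 N of finger force on the leg (both fingers added) (contact force between the fingers and leg above 90 N).
It fails at once if more than 40 N of finger force on the cam lever (contact force between the fingers and cam_lever above 40 N).
It fails at once if the red pointer is shifted by more than 3 mm (distance of mark from where it was at the start of the episode above 0.003 m).
It fails at once if a bystander is moved by more than 30 mm (distance of any of oil_filter, spray_can, grease_jar, carton, wrench, socket, clamp_ring from where it was at the start of the episode above 0.03 m).
It also fails if it takes over 40 s, if anything falls off the work surface, if the arm or the gripper's body presses on something with over 40 N, if the wrist force passes 120 N, or if a joint passes its speed limit or range.

### The arm

A 6-joint arm with a two-finger parallel gripper is mounted at the origin on the work surface. World frame = base frame: x ahead of the robot, y to its left, z up, the work surface at z = 0. Lengths are in mm, angles in degrees, forces in N, time in s.
With the tool pointing down it reaches from about 350 to 1000 mm from the base axis. Payload 7.1 kg.
Tool frame: the origin (TCP) lies on the mounting face of the last link; the fingertips stand 173 mm ahead of it and the grasp point (between the pads) lies 155 mm ahead of it; x points along the fingers, y is the direction in which the jaws open and shut, and the axes are right-handed (so a half turn about x gives the same grasp; the last joint's range is limited). The gripper opens to 85 mm and grips with 20 to 120 N. Pads are 22 mm wide; open, the fingers measure 114 mm over their backs; the gripper's body (76 mm by 85 mm) begins 54 mm behind the grasp point. The pads swing forward as they close: fully open they stand 13 mm farther back than shut.
Start: joints at [-1.089, 24.242, 93.386, -0, 62.372, -1.089], TCP at [624.985, 0.026, 404.719] pointing down, gripper open.
Joint ranges: [-172.04, 172.04], [-51.8, 120.97], [4.93, 147.93], [-75.15, 255.16], [6.16, 154.13], [-145.62, 145.62]. Speed limits (degrees/s): [136.94, 136.94, 172.46, 180, 180, 180].

### API

Orientations are given as a 3x3 rotation matrix whose columns are the frame's x, y, z axes.
In Python, from station import manip gives the robot as it stands.
- The arm moves only by the tool step_arm, never from a script. Its argument "motion" is a list of rows, each an object with "dp": the shift along the world's x, y, z in m, a list of three; "yaw": the turn about the world's z in rad; "grip": the closure, from 0 (fully open) to 1 (shut). A call has 1 to 10 rows; each row shifts and turns the pose as measured when the row begins; what a row does not reach is not made up. A row lasts 1/8 s, in which the tool goes at most 62.5 mm and 10.7 degrees, less where a joint would pass 70% of its speed; a pose out of reach is approached as far as the arm can. A call is refused whole if a number of a shift passes 0.0625 or a number of a turn 0.188, either way. A call with a gripper value outside its range is refused whole. The fingers move at their own pace and stop on an object; "squeeze" is the grip in N (left out, the last holds). Time passes only in rows, so rows that do not move let the fingers close. It gives the time, the measured TCP pose, the force and the opening at its end, in the units of the state.
- manip.get_obs(): the state, without advancing time (a new reading comes with each control period).
- manip.get_image(name): name is "scene" or "side" or "wrist"; returns a dict with "frame" (420x560x3 uint8, blue, green, red), "fx", "fy", "cx", "cy" (pixels), "R" (3x3) and "t" (3): a world point X has camera coordinates R X + t; the wrist camera has in their place "hand_eye" (4x4, takes a point from camera to tool coordinates, whose origin is the TCP and whose axes are the tool frame's). Camera axes: x right, y down, z forward; pixel columns grow to the right and rows downward; lengths in mm; the calibration is good to about 2 mm. The wrist camera is an equidistant fisheye: a pixel r from the principal point sees the ray r / f radians off the axis. A picture is of the moment at which its call begins: read the wrist's pose just before it. There is no depth.
- manip.hand_in(): hands the job in, once; it reports no verdict.
Trained networks look in the newest picture that a camera, given by its name, has taken for a name from the list of things; names that differ only in an ending like _2 or _b are one class to them, and where a whole thing is asked for, a point or a joint stands for the part that bears it (a point fixed in the world has none). Each returns a list of dicts, best first, with "confidence" (0 to 1); they miss things now and then, are a little off and sometimes report something else, mostly with a low value. They report only what shows in the picture. A call takes as long as a camera call.
- manip.outline_of(camera, query): "region" (420x560 bool, what is visible of it) and "pixel" ([row, column] in pixels, amid what is visible of it).
The state is a dict: "t": time; "joints": joint angles; "joint_velocities": joint speeds; "effort": joint torques, N m; "position": TCP position; "tcp_rot": TCP orientation; "wrist_force": force on the tool from outside, world axes, zero at the start; "ft_torque": the same for the moment, N m; "gripper_width": finger opening in mm.
Only numpy, scipy, OpenCV 4.12 (cv2) and the standard library are available. Lean on these libraries where they do the work, as an engineer would, in place of code of your own. Each camera call takes 0.05 s, during which the arm holds its last target.

## Working session

There is one attempt and no reset: what is moved stays moved. The work goes in short steps, Python scripts to look and compute and a tool call to move; the robot and the scene stay as the last step left them, time stands still between calls to the robot, and variables do not carry over. Pictures are saved under pics/ and viewed, and the job is handed in when it is done.

Besides the shell and the picture viewer there is one more tool, called after ">>>" in YAML: its name, and indented under it one key for each argument. step_arm: Moves the arm, as the interface text tells. Its arguments: {"type":"object","properties":{"motion":{"type":"array"},"squeeze":{"type":"number"}},"required":["motion"]}

```bash
mkdir -p pics; python3 - <<'E'
from station import manip
import cv2,numpy as np
o=manip.get_obs()
for k in ('t','position','tcp_rot','wrist_force','gripper_width'): print(k,o[k])
for n in ('scene','side','wrist'):
    d=manip.get_image(n); cv2.imwrite(f'pics/{n}0.png',d['frame'])
    print(n,{k:np.round(v,3).tolist() if not np.isscalar(v) else v for k,v in d.items() if k!='frame'})
    for q in ('prop','bar_mid','mark','lever_tip','socket','clamp_ring','spray_can'):
        r=manip.outline_of(n,q)
        print(q,[(x['confidence'],x['pixel'],int(x['region'].sum())) for x in r[:2]])
E
```

```text
t 0.0
position [6.24713060e+02 2.69205123e-02 4.03949624e+02]
tcp_rot [[-1.53176971e-03  9.99998827e-01 -7.01774102e-07]
 [ 1.01233264e-05 -6.86268302e-07 -1.00000000e+00]
 [-9.99998827e-01 -1.53176972e-03 -1.01222633e-05]]
wrist_force [-0.67951552 -0.41413714 -0.33847395]
gripper_width 85.36635304613546
scene {'fx': 406.38074598410856, 'fy': 406.38074598410856, 'cx': 275.47251312936754, 'cy': 208.40525377543736, 'R': [[-0.466, 0.885, -0.004], [0.707, 0.37, -0.603], [-0.532, -0.284, -0.798]], 't': [288.54, -333.174, 1331.074]}
prop [(0.9, [256.7, 255.4], 7364)]
bar_mid [(0.65, [208.6, 295.9], 741)]
mark [(0.62, [164.2, 242.6], 67), (0.25, [258.2, 254.9], 7402)]
lever_tip [(0.84, [212.7, 312.4], 506), (0.67, [169.0, 118.1], 1683)]
socket [(0.62, [238.3, 226.6], 113)]
clamp_ring [(0.45, [283.6, 296.4], 186)]
spray_can [(0.92, [223.6, 465.9], 2238)]
side {'fx': 516.0821224328577, 'fy': 516.0821224328577, 'cx': 284.6284973304422, 'cy': 220.73473179844547, 'R': [[-0.737, -0.676, 0.009], [-0.487, 0.521, -0.701], [0.469, -0.521, -0.713]], 't': [380.627, 338.017, 1418.038]}
prop [(0.89, [212.7, 257.6], 3105)]
bar_mid [(0.69, [225.7, 278.5], 489)]
mark [(0.47, [205.6, 327.3], 46)]
lever_tip [(0.51, [231.7, 266.2], 245)]
socket [(0.64, [207.9, 277.6], 70)]
clamp_ring [(0.61, [239.4, 230.5], 94), (0.22, [214.6, 257.3], 3346)]
spray_can [(0.85, [324.2, 213.5], 1416), (0.64, [222.7, 283.2], 500)]
wrist {'fx': 325.19226210127806, 'fy': 325.19226210127806, 'cx': 277.09634857007717, 'cy': 210.78799988951877, 'hand_eye': [[0.0, -0.314, 0.95, 30.748], [1.0, 0.001, 0.0, -0.415], [-0.001, 0.95, 0.314, -79.248], [0.0, 0.0, 0.0, 1.0]]}
prop [(0.9, [194.2, 284.0], 32961), (0.53, [182.0, 185.6], 4880)]
bar_mid [(0.77, [177.9, 186.3], 4700), (0.37, [138.4, 182.1], 3230)]
mark []
lever_tip [(0.97, [141.0, 182.1], 3334)]
socket [(0.93, [268.5, 298.3], 447), (0.51, [140.9, 178.6], 3284)]
clamp_ring [(0.97, [108.6, 301.7], 646)]
spray_can []
```

View pics/scene0.png

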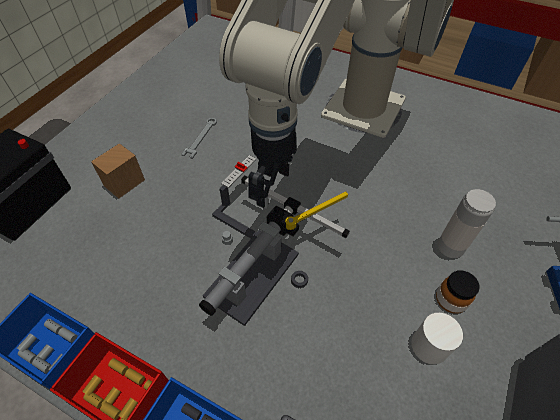

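View pics/side0.png

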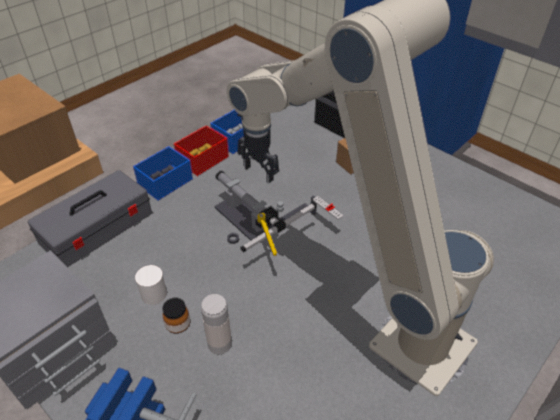

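View pics/wrist0.png

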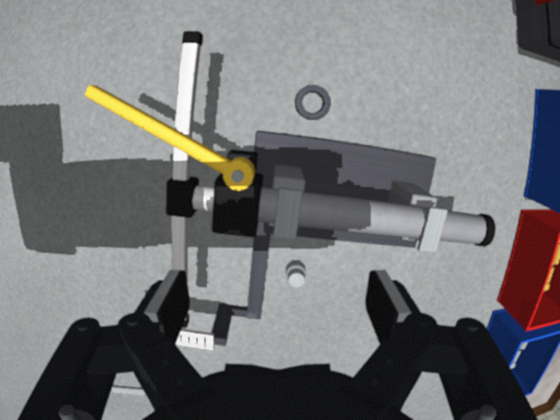

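The wrist view shows the hub at about (182,197), the bar's +y end at (192,38), the lever pivot at (237,176) and the lever tip at (92,90). The pointer is hidden behind the left finger, but the scene view (242,166) and side view (327,207) both show it. Next I'll compute positions.

```bash
cat > h.py <<'E'
from station import manip
import cv2,numpy as np
def grab(n):
    o=manip.get_obs(); d=manip.get_image(n); d['o']=o; d['n']=n; return d
def ray(d,u,v):
    x,y=(u-d['cx'])/d['fx'],(v-d['cy'])/d['fy']
    if d['n']=='wrist':
        r=np.hypot(x,y); s=np.sin(r)/r if r>1e-9 else 1
        c=np.array([x*s,y*s,np.cos(r)]); H=np.array(d['hand_eye']); R=np.array(d['o']['tcp_rot'])
        return R@H[:3,3]+d['o']['position'], R@H[:3,:3]@c
    R=np.array(d['R']);t=np.array(d['t']); return -R.T@t, R.T@np.array([x,y,1.])
def atz(d,u,v,z):
    p,q=ray(d,u,v); return p+q*(z-p[2])/q[2]
def proj(d,X):
    X=np.asarray(X,float)
    if d['n']=='wrist':
        H=np.array(d['hand_eye']);R=np.array(d['o']['tcp_rot'])
        c=H[:3,:3].T@(R.T@(X-d['o']['position'])-H[:3,3])
        th=np.arctan2(np.hypot(c[0],c[1]),c[2]);k=th/np.hypot(c[0],c[1])
        return np.array([d['cx']+d['fx']*k*c[0],d['cy']+d['fy']*k*c[1]])
    c=np.array(d['R'])@X+d['t']; return np.array([d['cx']+d['fx']*c[0]/c[2],d['cy']+d['fy']*c[1]/c[2]])
E
python3 - <<'E'
from h import *
np.set_printoptions(precision=1,suppress=True)
w=grab('wrist');s=grab('scene');e=grab('side')
print('bar end top',atz(w,192,33,97),'hub',atz(w,182,197,107),'pivot',atz(w,237,174,114),'tip',atz(w,89,90,107),'tubeend',atz(w,487,229,90))
for d in (s,e):
    for q in('mark',):
        for r in manip.outline_of(d['n'],q)[:1]: print(d['n'],r['confidence'],atz(d,r['pixel'][1],r['pixel'][0],90))
for n,d,b in(('scene',s,(205,140,285,200)),('side',e,(290,180,360,230))):
    x0,y0,x1,y1=b; f=d['frame']
    hsv=cv2.cvtColor(f,cv2.COLOR_BGR2HSV); m=((hsv[...,0]<8)|(hsv[...,0]>172))&(hsv[...,1]>140)&(hsv[...,2]>60)
    ys,xs=np.nonzero(m[y0:y1,x0:x1]); print(n,xs.mean()+x0,ys.mean()+y0,len(xs),atz(d,xs.mean()+x0,ys.mean()+y0,90))
    c=cv2.resize(f[y0:y1,x0:x1],None,fx=8,fy=8,interpolation=cv2.INTER_CUBIC); cv2.imwrite(f'pics/{n}_c.png',c)
E
```

```text
bar end top [552.1 147.   97. ] hub [541.1   3.8 107. ] pivot [591.7  25.1 114. ] tip [455.1 105.6 107. ] tubeend [855.  -35.4  90. ]
scene 0.42 [ 490.5 -178.8   90. ]
scene 240.47761194029852 166.26865671641792 67 [ 484.4 -172.6   90. ]
side 329.62857142857143 207.05714285714285 35 [ 475.3 -168.4   90. ]
```

View pics/scene_c.png

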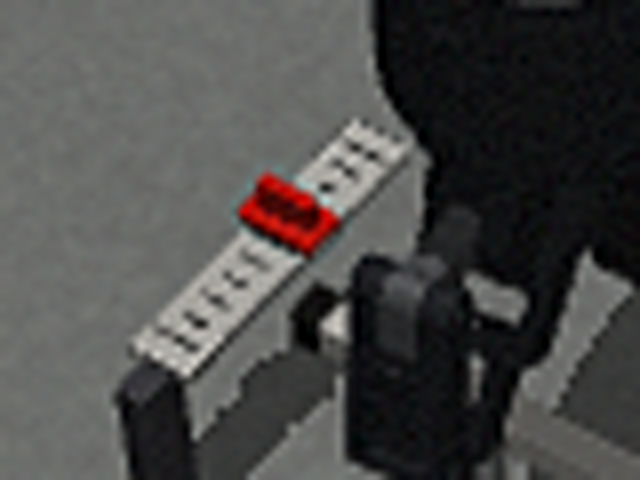

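View pics/side_c.png

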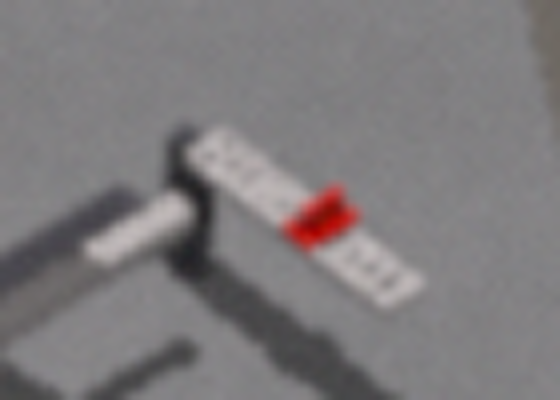

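>>> step_arm:
  motion:
    - {"dp":[-0.04,-0.06,0],"yaw":0,"grip":0.3}
    - {"dp":[-0.04,-0.06,0],"yaw":0,"grip":0.6}
    - {"dp":[0,-0.06,0],"yaw":0,"grip":0.6}
    - {"dp":[0,-0.02,0],"yaw":0,"grip":0.6}
    - {"dp":[0,0,0],"yaw":0,"grip":0.6}
    - {"dp":[0,0,0],"yaw":0,"grip":0.6}
  squeeze: 20

```text
t: 2.2
position: [552.7, -188.2, 404.9]
tcp_rot: [[0.002, 1.0, 0.003], [0.001, 0.003, -1.0], [-1.0, 0.002, -0.001]]
wrist_force: [-0.3, 0.3, -0.3]
gripper_width: 34.1
```

```bash
python3 - <<'E'
from h import *
w=grab('wrist'); cv2.imwrite('pics/wrist1.png',w['frame']); import pickle; pickle.dump(w,open('w1.pkl','wb'))
s=grab('scene'); cv2.imwrite('pics/scene1c.png',cv2.resize(s['frame'][120:320,180:380],None,fx=3,fy=3,interpolation=cv2.INTER_CUBIC));pickle.dump(s,open('s1.pkl','wb'))
print(w['o']['position'],w['o']['gripper_width'],w['o']['t'])
E
```

```text
[ 552.74697189 -188.20236248  404.90611103] 34.08387712048602 2.2
```

View pics/wrist1.png

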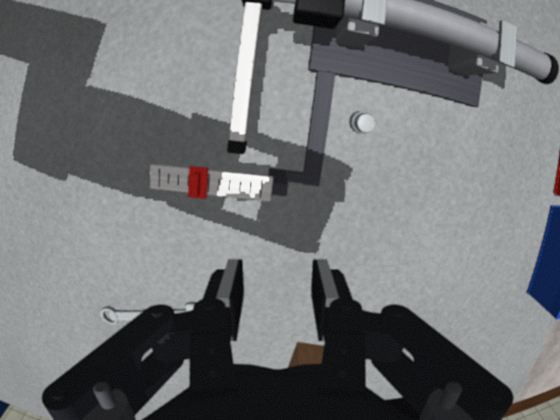

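View pics/scene1c.png

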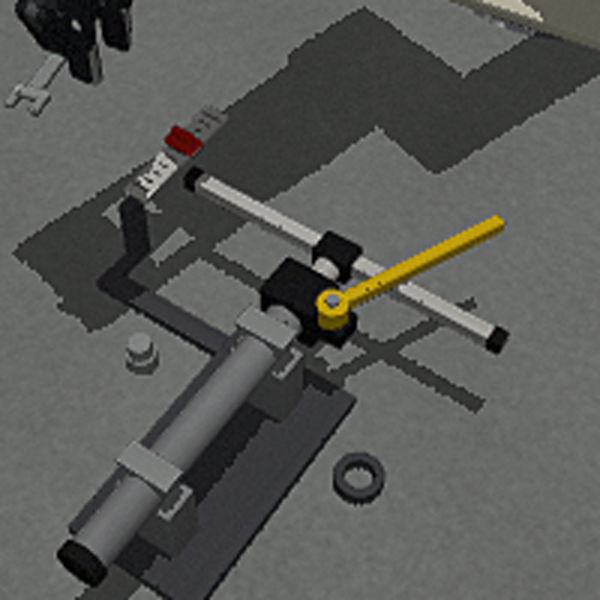

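```bash
python3 - <<'E'
from h import *
import pickle
np.set_printoptions(precision=1,suppress=True)
w=pickle.load(open('w1.pkl','rb'));s=pickle.load(open('s1.pkl','rb'))
cv2.imwrite('pics/w1c.png',cv2.resize(w['frame'][120:220,130:290],None,fx=5,fy=5,interpolation=cv2.INTER_CUBIC))
A=atz(w,237,151,97);print('w -yend',A,'mark',atz(w,198.5,182,90),atz(w,198.5,182,95))
print('w bar near hub',atz(w,255,8,97))
f=lambda u,v:(180+u/3,120+v/3)
B=atz(s,*f(500,338),90);C=atz(s,*f(190,179),90)
print('s ends',B,C,'mark',atz(s,*f(183,141),90),'pivot',atz(s,*f(334,302),114),'tip',atz(s,*f(501,222),107))
d=B-C; print(np.hypot(*d[:2]),np.degrees(np.arctan2(-d[0],d[1])))
E
```

```text
w -yend [ 518.3 -146.3   97. ] mark [ 481.  -175.1   90. ] [ 482.3 -173.9   95. ]
w bar near hub [533.8 -21.4  97. ]
s ends [549.4 147.2  90. ] [ 520.6 -142.7   90. ] mark [ 486.  -170.1   90. ] pivot [593.3  27.7 114. ] tip [457.1 108.7 107. ]
291.3368684356789 -5.673053268363381
```

View pics/w1c.png

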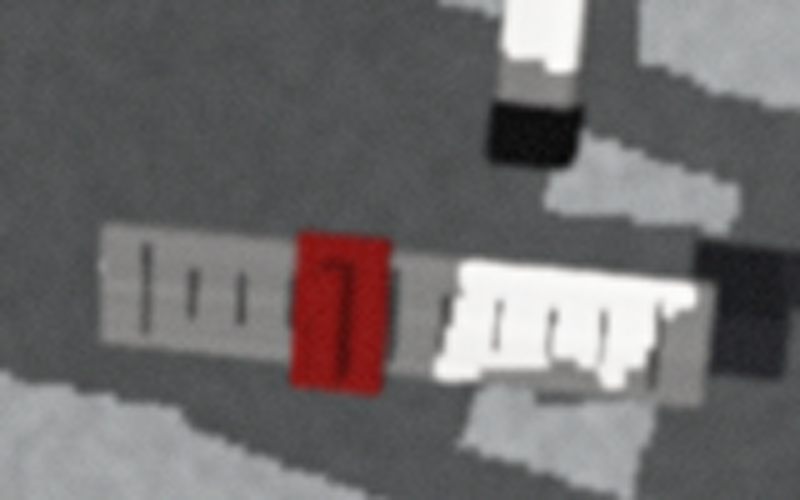

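>>> step_arm:
  motion:
    - {"dp":[0,0.062,0],"yaw":-0.05,"grip":0.5}
    - {"dp":[0,0.062,0],"yaw":-0.05,"grip":0.5}
    - {"dp":[0,0.062,0],"yaw":0,"grip":0.5}
    - {"dp":[0,0.062,0],"yaw":0,"grip":0.5}
    - {"dp":[0,0.058,-0.02],"yaw":0,"grip":0.5}
    - {"dp":[0,0,-0.03],"yaw":0,"grip":0.5}
    - {"dp":[0,0,0],"yaw":0,"grip":0.5}

```text
t: 3.18
position: [550.7, 129.6, 355.7]
tcp_rot: [[0.006, 0.996, -0.089], [0.002, -0.089, -0.996], [-1.0, 0.006, -0.002]]
wrist_force: [0.6, -0.5, 0.1]
gripper_width: 42.3
```

```bash
python3 - <<'E'
from h import *
w=grab('wrist'); cv2.imwrite('pics/wrist2.png',w['frame'])
o=w['o'];print(o['position'],o['gripper_width'],o['t'],o['tcp_rot'][:,1])
E
```

```text
[550.70296904 129.59035426 355.72215312] 42.34617269678019 3.175 [ 0.99602824 -0.08885273  0.00573953]
```

View pics/wrist2.png

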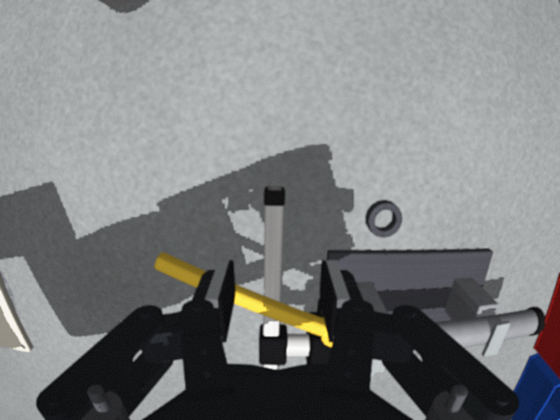

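The bar runs vertically at column ~275, midway between the fingers (233 and 323), so the yaw matches. The bar's end is at (274,190) and the lever is clear on the hub side.

>>> step_arm:
  motion:
    - {"dp":[-0.003,-0.006,-0.05],"yaw":-0.01,"grip":0.5}
    - {"dp":[0,0,-0.04],"yaw":0,"grip":0.5}
    - {"dp":[0,0,0],"yaw":0,"grip":0.5}

```text
t: 3.6
position: [550.7, 123.2, 270.4]
tcp_rot: [[0.017, 0.995, -0.101], [0.004, -0.101, -0.995], [-1.0, 0.017, -0.006]]
wrist_force: [0.2, 0.2, 0.3]
gripper_width: 42.7
```

```bash
python3 - <<'E'
from h import *
w=grab('wrist'); cv2.imwrite('pics/wrist3.png',w['frame'])
o=w['o'];print(o['position'],o['gripper_width'],o['t'],o['tcp_rot'][:,0:2])
E
```

```text
[550.72203011 123.21742318 270.43552554] 42.74437897775155 3.6 [[ 0.01727887  0.99475931]
 [ 0.00413983 -0.10085918]
 [-0.99984214  0.01677342]]
```

View pics/wrist3.png

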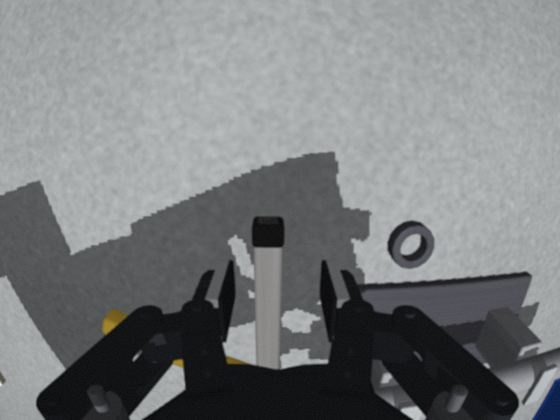

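The bar is between the jaws at column ~268, slightly left of their midpoint (279), so I'll shift -5 mm and descend.

>>> step_arm:
  motion:
    - {"dp":[-0.005,0,-0.02],"yaw":0,"grip":0.5}
    - {"dp":[0,0,-0.008],"yaw":0,"grip":0.5}
    - {"dp":[0,0,0],"yaw":0,"grip":0.5}

```text
t: 4.03
position: [549.9, 123.4, 250.3]
tcp_rot: [[0.031, 0.994, -0.102], [0.007, -0.102, -0.995], [-1.0, 0.03, -0.01]]
wrist_force: [0.0, 0.0, 0.5]
gripper_width: 42.7
```

```bash
python3 - <<'E'
from h import *
w=grab('wrist'); cv2.imwrite('pics/wrist4.png',w['frame'])
s=grab('scene'); cv2.imwrite('pics/scene4c.png',cv2.resize(s['frame'][120:320,180:380],None,fx=3,fy=3,interpolation=cv2.INTER_CUBIC))
o=w['o'];print(o['position'],o['gripper_width'],o['t'],o['tcp_rot'][:,0:2])
E
```

```text
[549.88557309 123.35874438 250.33619664] 42.72119390711012 4.025 [[ 0.03066956  0.99432373]
 [ 0.00680076 -0.10213396]
 [-0.99950644  0.0298156 ]]
```

View pics/wrist4.png

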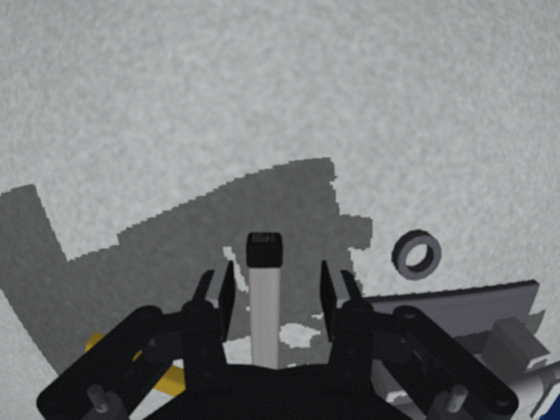

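View pics/scene4c.png

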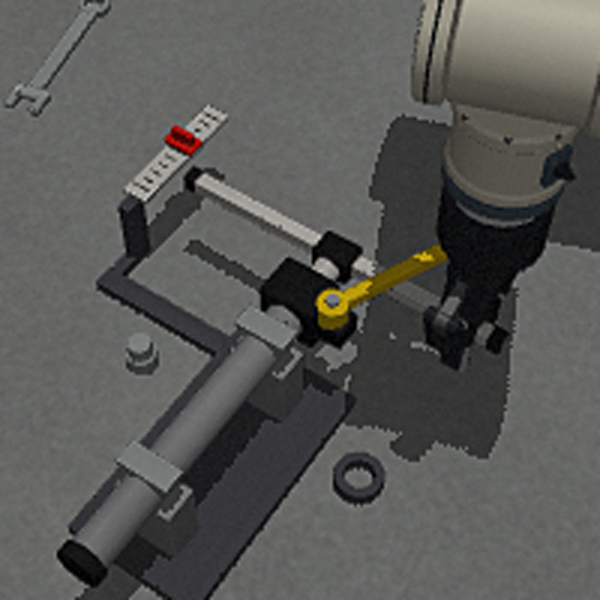

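>>> step_arm:
  motion:
    - {"dp":[-0.01,0,-0.006],"yaw":0,"grip":0.6}
    - {"dp":[-0.006,0,0],"yaw":0,"grip":0.72}
    - {"dp":[0,0,0],"yaw":0,"grip":0.75}
    - {"dp":[0,0,0],"yaw":0,"grip":0.75}

```text
t: 4.62
position: [535.2, 123.6, 246.3]
tcp_rot: [[0.04, 0.994, -0.102], [0.008, -0.102, -0.995], [-0.999, 0.039, -0.012]]
wrist_force: [4.4, -1.8, -1.3]
gripper_width: 21.4
```

```bash
python3 - <<'E'
from h import *
w=grab('wrist'); cv2.imwrite('pics/wrist5.png',w['frame'])
o=w['o'];print(o['position'],o['gripper_width'],o['t'],o['tcp_rot'][:,0:2],o['wrist_force'])
E
```

```text
[535.2380539  123.5898425  246.30458656] 21.350059740754958 4.625 [[ 0.03977376  0.99403256]
 [ 0.00809895 -0.10197204]
 [-0.99917589  0.03874247]] [ 4.38279249 -1.79284807 -1.30497277]
```

View pics/wrist5.png

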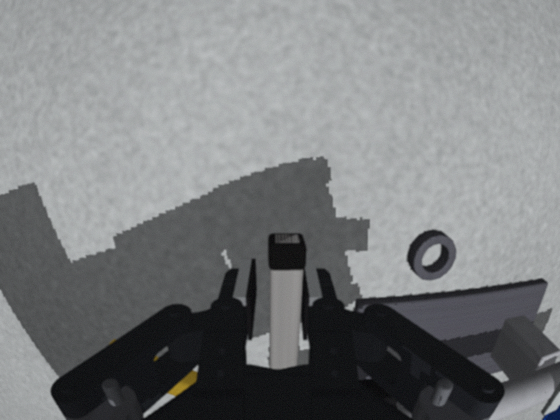

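The right finger now touches the bar (about 4.4 N). Next I'll pull part of the way.

>>> step_arm:
  motion:
    - {"dp":[-0.01,0.001,0],"yaw":0,"grip":0.75}
    - {"dp":[-0.01,0.001,0],"yaw":0,"grip":0.75}
    - {"dp":[-0.008,0.001,0],"yaw":0,"grip":0.75}
    - {"dp":[0,0,0],"yaw":0,"grip":0.75}

```text
t: 5.18
position: [510.0, 126.8, 247.5]
tcp_rot: [[0.049, 0.994, -0.102], [0.01, -0.103, -0.995], [-0.999, 0.048, -0.015]]
wrist_force: [5.7, -1.2, -1.5]
gripper_width: 21.5
```

```bash
cat > look.py <<'E'
from h import *
import sys
k=sys.argv[1]
w=grab('wrist'); cv2.imwrite(f'pics/wrist{k}.png',w['frame'])
s=grab('scene');s2=s['frame']; cv2.imwrite(f'pics/scene{k}.png',cv2.resize(s2[145:265,200:360],None,fx=5,fy=5,interpolation=cv2.INTER_CUBIC))
cv2.imwrite(f'pics/sceneraw{k}.png',s2)
e=grab('side');cv2.imwrite(f'pics/side{k}.png',cv2.resize(e['frame'][180:270,220:360],None,fx=5,fy=5,interpolation=cv2.INTER_CUBIC))
o=manip.get_obs();np.set_printoptions(precision=3,suppress=True);print(o['position'],o['gripper_width'],o['t'],o['tcp_rot'][:,0:2],o['wrist_force'])
E
python3 look.py 6
```

```text
[510.487 126.754 247.576] 21.88624723182443 5.325 [[ 0.05   0.994]
 [ 0.01  -0.103]
 [-0.999  0.049]] [ 5.729 -1.891 -0.632]
```

View pics/scene6.png

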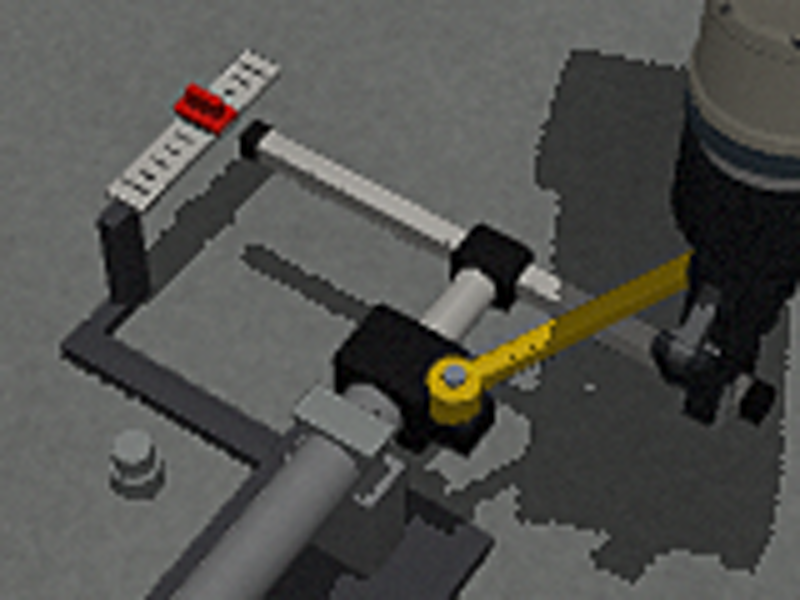

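View pics/side6.png

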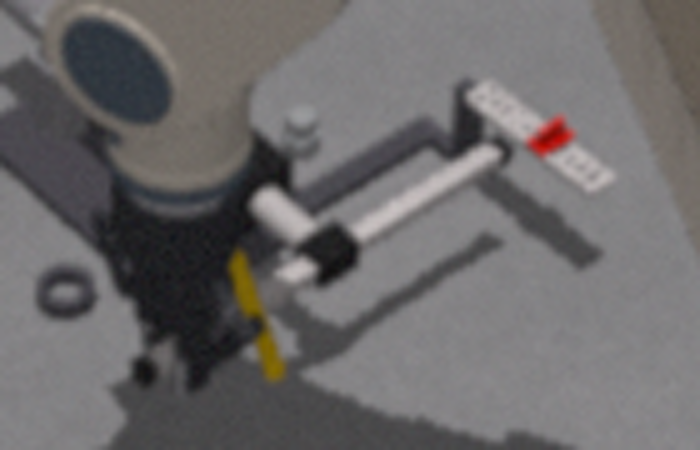

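View pics/wrist6.png

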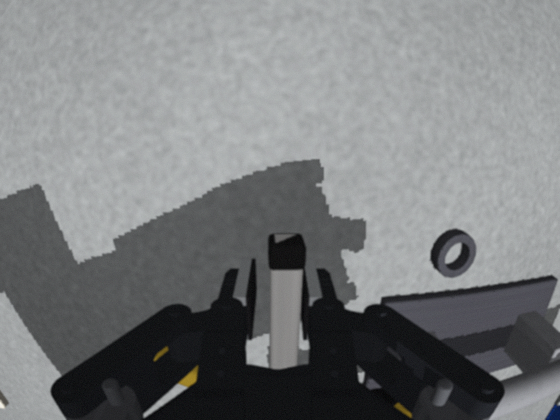

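```bash
cat > ov.py <<'E'
from h import *
import sys
from scipy.optimize import least_squares
k=sys.argv[1]; 
# scene bar end points measured now (outer tip centre), pixel
u,v=map(float,sys.argv[2:4])
s=grab('scene'); yaw=np.radians(float(sys.argv[4]) if len(sys.argv)>4 else -5.75)
xh=np.array([np.cos(yaw),np.sin(yaw),0]);yh=np.array([-np.sin(yaw),np.cos(yaw),0])
E=atz(s,u,v,90); M=E+150*yh   # bar_mid
print('bar_mid',M)
x0,y0,x1,y1=225,150,285,200;S=12
im=cv2.resize(s['frame'][y0:y1,x0:x1],None,fx=S,fy=S,interpolation=cv2.INTER_CUBIC)
def P(X):
    p=proj(s,X); return tuple(np.int32(((p-[x0,y0])+.5)*S))
def box(c,hx,hy,hz,col):
    q=[c+a*hx*xh+b*hy*yh+np.array([0,0,g*hz]) for a in(-1,1) for b in(-1,1) for g in(-1,1)]
    for i in range(8):
        for j in(1,2,4):
            if not i&j: cv2.line(im,P(q[i]),P(q[i|j]),col,1,cv2.LINE_AA)
box(M-75*yh,7,75,7,(0,255,255))
for d in [float(a) for a in sys.argv[5:]]: box(M-183*yh+d*xh,3,11,7,(255,255,0)); print(d)
cv2.imwrite(f'pics/ov{k}.png',im)
E
python3 ov.py a 249.5 173 -5.75 -6
```

```text
bar_mid [508.86774567   9.00894513  90.        ]
-6.0
```

View pics/ova.png

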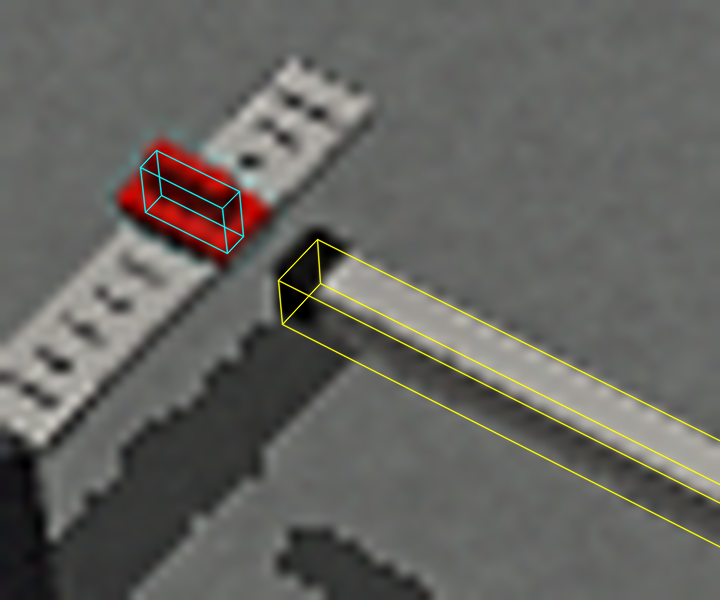

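```bash
cat > ov2.py <<'E'
from h import *
import sys,pickle
# args: k cam-source mx my(bar_mid) d...
def draw(d,k,M,ds,x0,y0,x1,y1,S,yaw=-5.75):
    yaw=np.radians(yaw)
    xh=np.array([np.cos(yaw),np.sin(yaw),0]);yh=np.array([-np.sin(yaw),np.cos(yaw),0])
    im0=cv2.resize(d['frame'][y0:y1,x0:x1],None,fx=S,fy=S,interpolation=cv2.INTER_CUBIC); im=im0.copy()
    P=lambda X: tuple(np.int32(((proj(d,X)-[x0,y0])+.5)*S*16))
    def box(c,hx,hy,z0,z1,col):
        q=[c+a*hx*xh+b*hy*yh+np.array([0,0,g-c[2]]) for a in(-1,1) for b in(-1,1) for g in(z0,z1)]
        for i in range(8):
            for j in(1,2,4):
                if not i&j: cv2.line(im,P(q[i]),P(q[i|j]),col,1,cv2.LINE_AA,4)
    M=np.array([M[0],M[1],90.])
    box(M-75*yh,7,75,83,97,(0,255,255))
    for e in ds: box(M-183*yh+e*xh,3,11,86,94,(255,255,0))
    cv2.imwrite(f'pics/{k}.png',np.hstack([im0,im]) if im.shape[1]<=400 else im)
E
python3 - <<'E'
from ov2 import *
w=pickle.load(open('w1.pkl','rb'));s=pickle.load(open('s1.pkl','rb'))
draw(w,'d1',(534.,0.5),[-35.5],165,100,265,210,8)
s6=grab('scene')
draw(s,'d2',(535.,2),[-35.5],225,145,270,190,16)
draw(s6,'d3',(508.9,5),[-9],225,145,270,190,16)
E
```

```text
(no output)
```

View pics/d1.png

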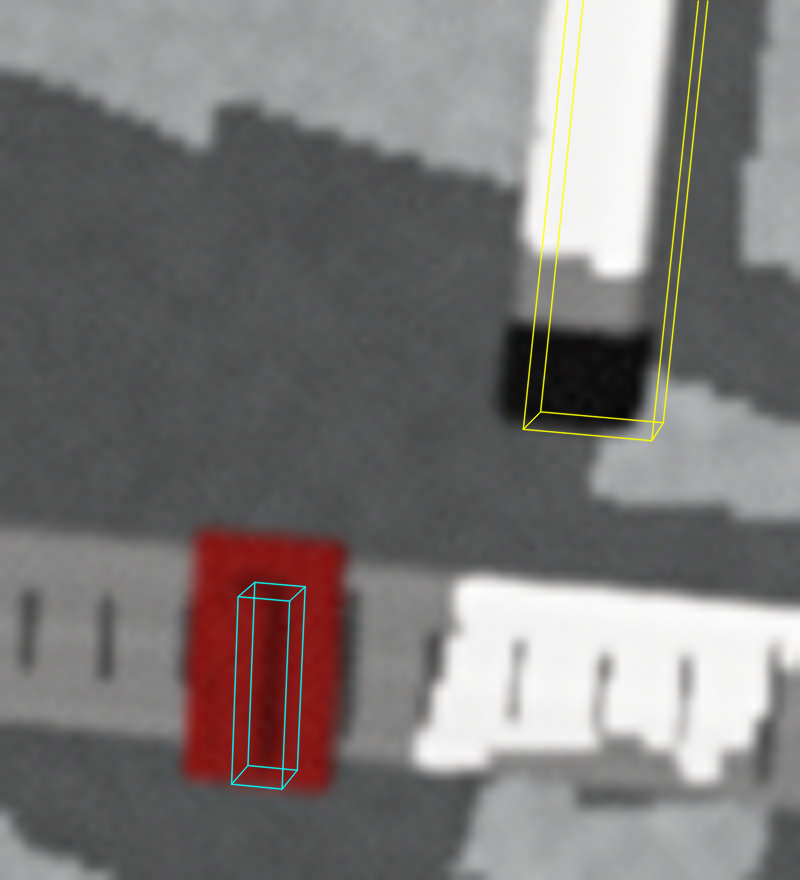

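View pics/d2.png

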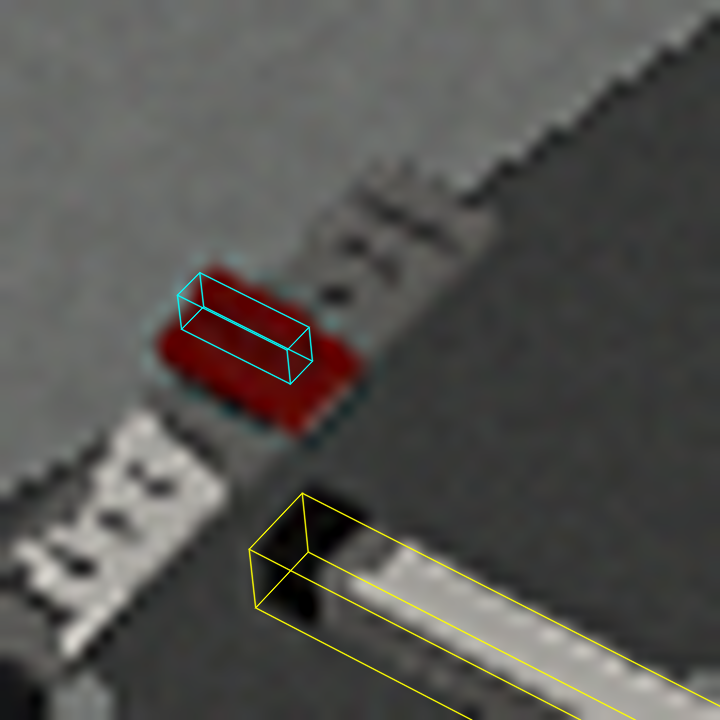

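View pics/d3.png

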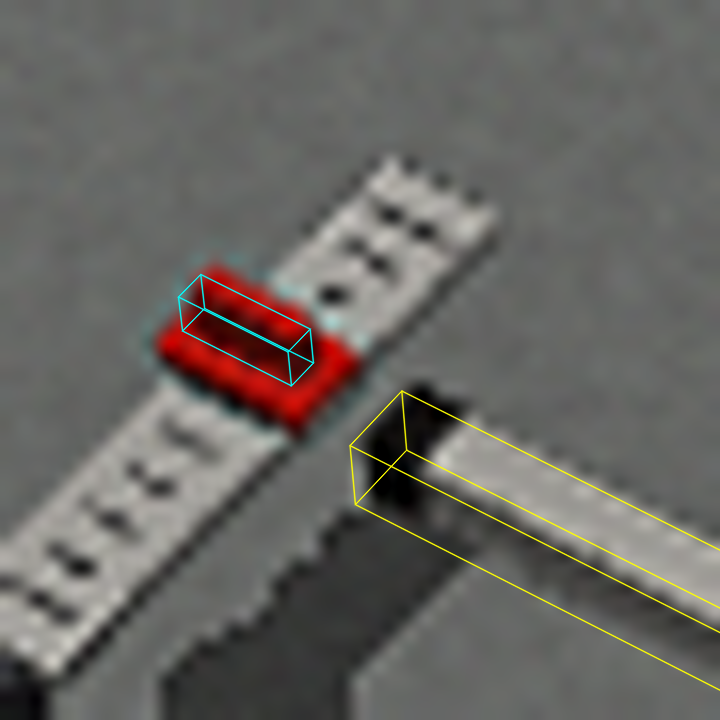

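Overlays from the wrist and scene cameras agree: the mark is at about 35.5 mm and the leg is now at about 26.5 mm. That leaves about 9 mm to pull.

>>> step_arm:
  motion:
    - {"dp":[-0.006,0.0005,0],"yaw":0,"grip":0.75}
    - {"dp":[-0.004,0.0005,0],"yaw":0,"grip":0.75}
    - {"dp":[0,0,0],"yaw":0,"grip":0.75}

```text
t: 5.8
position: [503.1, 127.9, 248.5]
tcp_rot: [[0.057, 0.993, -0.102], [0.011, -0.103, -0.995], [-0.998, 0.056, -0.016]]
wrist_force: [4.6, -1.4, -1.3]
gripper_width: 21.5
```

```bash
python3 look.py 7; python3 - <<'E'
from ov2 import *
s6=grab('scene')
draw(s6,'d4',(499.2,9),[0],225,135,285,190,13)
E
```

```text
[503.337 127.875 248.505] 21.366436295851862 5.95 [[ 0.057  0.993]
 [ 0.011 -0.103]
 [-0.998  0.056]] [ 6.326 -1.341 -0.834]
```

View pics/d4.png

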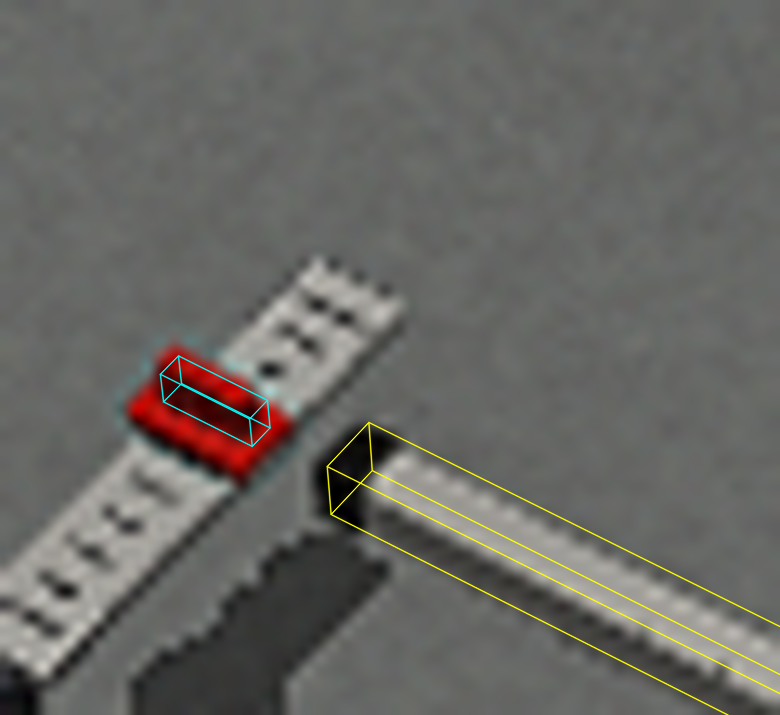

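View pics/wrist7.png

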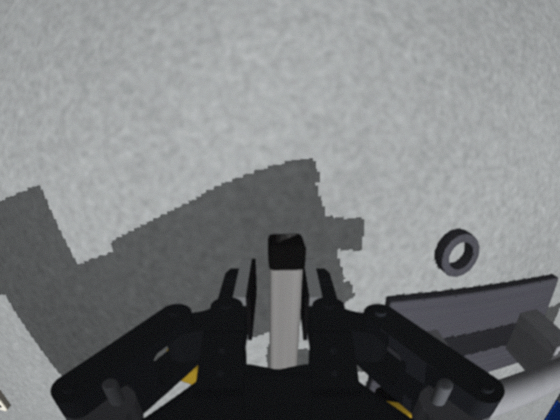

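View pics/scene7.png

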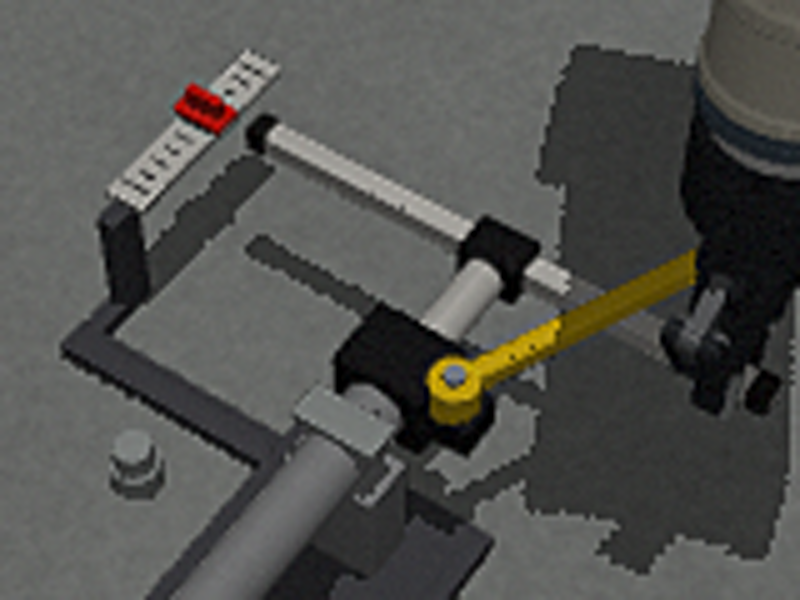

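```bash
cat > bf.py <<'E'
from h import *
import pickle
def barfit(d,M0,yaw=-5.75,ylo=-135,yhi=-25,rng=9):
    """offset along prop x of the bar's top-face edges, by cross-section gradients at z=97"""
    a=np.radians(yaw);xh=np.array([np.cos(a),np.sin(a),0]);yh=np.array([-np.sin(a),np.cos(a),0])
    g=cv2.cvtColor(d['frame'],cv2.COLOR_BGR2GRAY).astype(np.float32)
    M=np.array([M0[0],M0[1],97.]); ex=[]
    xs=np.arange(-16,16.01,.25)
    for y in np.arange(ylo,yhi,3):
        p=np.array([proj(d,M+y*yh+x*xh) for x in xs],np.float32)
        v=cv2.remap(g,p[:,0][None],p[:,1][None],cv2.INTER_CUBIC)[0]
        v=cv2.GaussianBlur(v[None],(0,0),4)[0]; gr=np.gradient(v)
        i=gr.argmax(); j=gr.argmin(); ex.append((xs[i],xs[j],gr.max(),-gr.min()))
    return np.array(ex)
if __name__=='__main__':
    np.set_printoptions(precision=2,suppress=True)
    s1=pickle.load(open('s1.pkl','rb'))
    import sys
    e=barfit(s1,(535,2)); print('s1',np.median(e,0),e[:,:2].std(0))
    m=float(sys.argv[1])
    s=grab('scene'); e=barfit(s,(m,2+(535-m)*.1)); print('now',np.median(e,0),e[:,:2].std(0))
    k=(np.median(e,0)[:2]-np.median(barfit(s1,(535,2)),0)[:2]); print('travel',(535-m)/np.cos(np.radians(5.75))-k)
E
python3 bf.py 501
```

```text
s1 [-6.5   6.25  6.74  7.37] [3.56 0.75]
now [-5.25  7.25  4.53  6.76] [0.61 0.71]
travel [32.92 33.17]
```

```bash
python3 - <<'E'
from ov2 import *
from bf import barfit
w=pickle.load(open('w1.pkl','rb'))
e=barfit(w,(533,1.5),ylo=-140,yhi=-60); c=np.median(e,0); print(c)
draw(w,'d5',(533+c[:2].mean(),2.5),[-35.5],185,135,265,205,10)
s6=grab('scene')
draw(s6,'d6',(502,8),[-2.5],228,155,263,185,22)
E
```

```text
[-6.75        6.25        7.02666473 13.19319153]
```

View pics/d5.png

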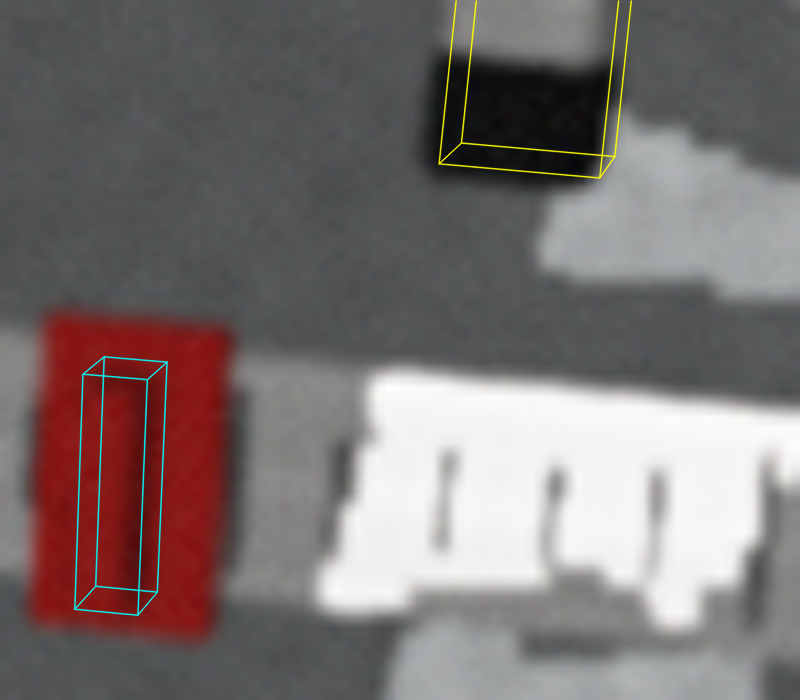

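View pics/d6.png

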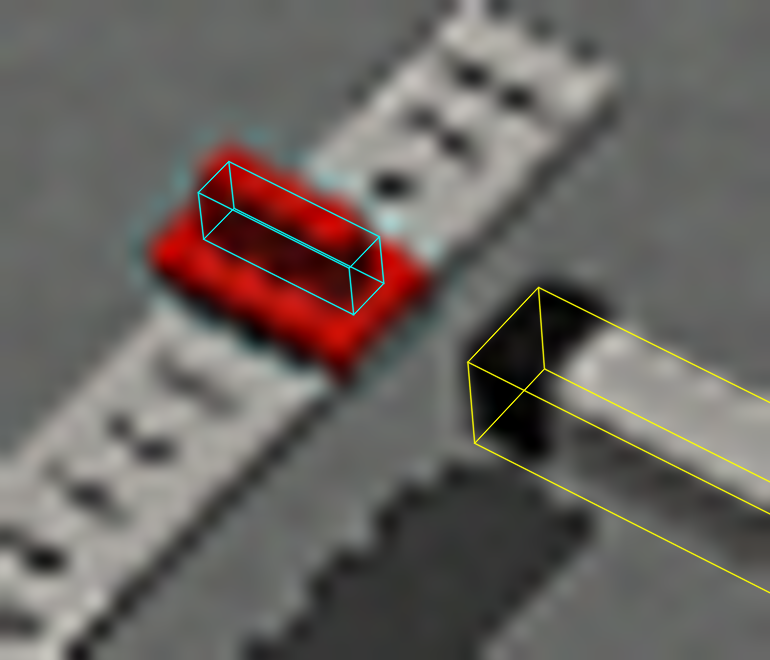

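>>> step_arm:
  motion:
    - {"dp":[-0.004,0.0004,0],"yaw":0,"grip":0.75}
    - {"dp":[0,0,0],"yaw":0,"grip":0.75}
    - {"dp":[0,0,0],"yaw":0,"grip":0.75}
    - {"dp":[0,0,0],"yaw":0,"grip":0.75}

```text
t: 6.6
position: [502.4, 128.4, 249.6]
tcp_rot: [[0.065, 0.993, -0.102], [0.012, -0.103, -0.995], [-0.998, 0.063, -0.018]]
wrist_force: [4.9, -1.4, -1.3]
gripper_width: 21.4
```

```bash
python3 look.py 8; python3 bf.py 499.5
```

```text
[502.542 128.366 249.614] 21.177143294363187 6.75 [[ 0.065  0.993]
 [ 0.012 -0.103]
 [-0.998  0.064]] [ 5.825 -1.496 -1.77 ]
s1 [-6.5   6.25  6.74  7.37] [3.56 0.75]
now [-3.5   9.5   4.46  6.96] [0.59 0.79]
travel [32.68 32.43]
```

The zero-motion rows sag by about 1 mm under the spring load, so I'll add that as feed-forward.

>>> step_arm:
  motion:
    - {"dp":[-0.006,0.0004,-0.002],"yaw":0,"grip":0.75}
    - {"dp":[-0.0012,0,-0.001],"yaw":0,"grip":0.75}

```text
t: 7.05
position: [497.9, 129.0, 248.1]
tcp_rot: [[0.073, 0.992, -0.102], [0.013, -0.104, -0.995], [-0.997, 0.071, -0.021]]
wrist_force: [6.2, -2.7, 2.1]
gripper_width: 21.1
```

```bash
python3 look.py 9; python3 bf.py 499.5; python3 bf.py 499
```

```text
[498.084 128.954 248.076] 21.01572431201222 7.2 [[ 0.073  0.992]
 [ 0.013 -0.104]
 [-0.997  0.071]] [ 5.988 -1.304  1.802]
s1 [-6.5   6.25  6.74  7.37] [3.56 0.75]
now [-6.75  5.75  4.72  6.8 ] [0.56 0.84]
travel [35.93 36.18]
s1 [-6.5   6.25  6.74  7.37] [3.56 0.75]
now [-6.5   6.5   4.68  6.81] [0.57 0.85]
travel [36.18 35.93]
```

View pics/wrist9.png

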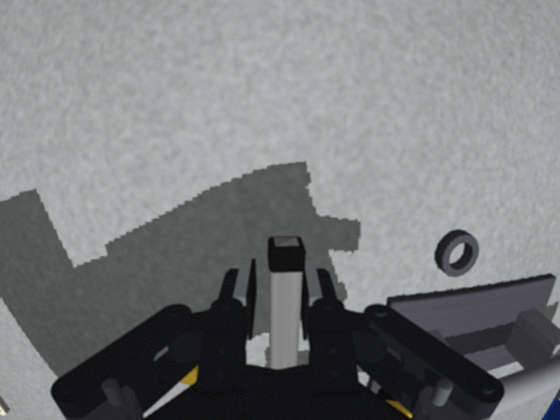

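```bash
python3 - <<'E'
from ov2 import *
for i in range(5): s6=grab('scene')
print(manip.get_obs()['t'])
draw(s6,'d7',(499.2,8),[0],228,150,268,185,20)
from bf import barfit
print(np.median(barfit(s6,(499,5.5)),0))
E
```

```text
7.55
[-6.5         6.25        4.78923035  6.7566185 ]
```

View pics/d7.png

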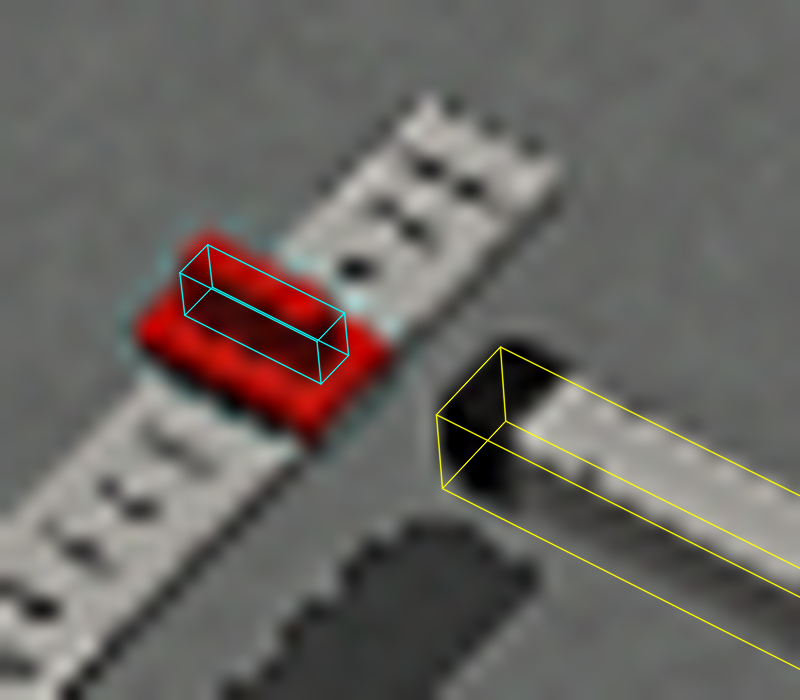

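Aligned at the mark (travel 36.0 mm) and held 0.5 s with the lever open. Next I'll slide along the bar.

>>> step_arm:
  motion:
    - {"dp":[-0.0022,-0.012,-0.0004],"yaw":0,"grip":0.75}
    - {"dp":[-0.0022,-0.012,-0.0004],"yaw":0,"grip":0.75}

```text
t: 7.8
position: [496.1, 105.7, 248.5]
tcp_rot: [[0.08, 0.992, -0.101], [0.015, -0.103, -0.995], [-0.997, 0.078, -0.023]]
wrist_force: [5.7, 1.6, 1.1]
gripper_width: 21.5
```

```bash
python3 look.py 10; python3 bf.py 499
```

```text
[496.082 105.145 248.542] 21.48231156694595 7.95 [[ 0.079  0.992]
 [ 0.015 -0.104]
 [-0.997  0.077]] [ 7.213 -3.678  0.614]
s1 [-6.5   6.25  6.74  7.37] [3.56 0.75]
now [-4.75  8.    4.68  6.91] [0.55 0.58]
travel [34.43 34.43]
```

View pics/scene10.png

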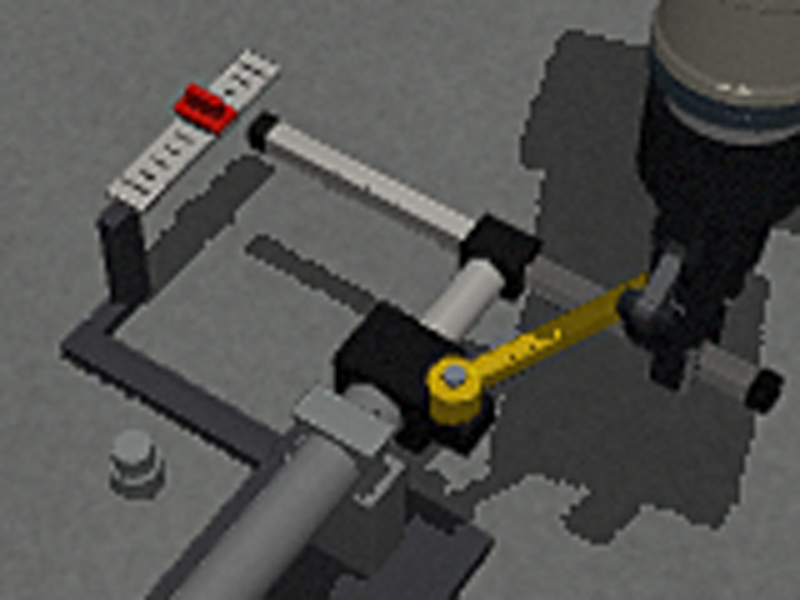

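>>> step_arm:
  motion:
    - {"dp":[-0.004,-0.012,-0.001],"yaw":0,"grip":0.75}
    - {"dp":[-0.0034,-0.012,-0.0006],"yaw":0,"grip":0.75}

```text
t: 8.25
position: [491.8, 82.1, 248.6]
tcp_rot: [[0.089, 0.991, -0.102], [0.017, -0.103, -0.994], [-0.996, 0.086, -0.026]]
wrist_force: [6.5, 3.6, -0.4]
gripper_width: 21.6
```

```bash
python3 look.py 11; python3 bf.py 499
```

```text
[491.679  81.508 248.559] 21.454431196435504 8.4 [[ 0.088  0.991]
 [ 0.016 -0.104]
 [-0.996  0.086]] [ 6.334 -3.392  0.975]
s1 [-6.5   6.25  6.74  7.37] [3.56 0.75]
now [-4.75  7.75  4.63  6.97] [0.58 0.59]
travel [34.43 34.68]
```

View pics/scene11.png

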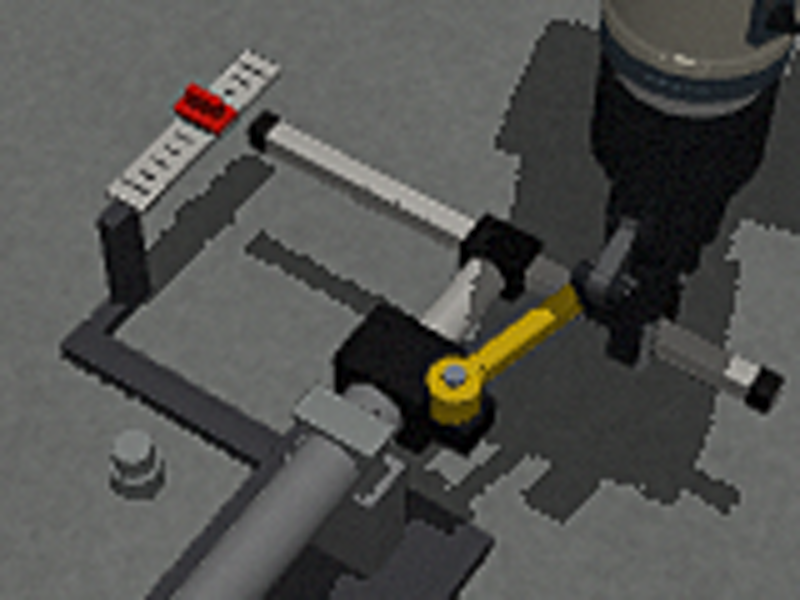

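>>> step_arm:
  motion:
    - {"dp":[-0.0045,-0.011,-0.001],"yaw":0,"grip":0.75}
    - {"dp":[-0.0038,-0.011,-0.0008],"yaw":0,"grip":0.75}

```text
t: 8.7
position: [486.8, 60.4, 248.5]
tcp_rot: [[0.098, 0.99, -0.102], [0.018, -0.104, -0.994], [-0.995, 0.095, -0.028]]
wrist_force: [7.3, 3.5, 0.7]
gripper_width: 22.0
```

```bash
python3 look.py 12; python3 bf.py 499
```

```text
[486.591  59.813 248.453] 21.56062826966099 8.85 [[ 0.097  0.99 ]
 [ 0.017 -0.104]
 [-0.995  0.095]] [ 6.868 -3.487  2.107]
s1 [-6.5   6.25  6.74  7.37] [3.56 0.75]
now [-6.    6.75  4.68  7.1 ] [1.28 0.56]
travel [35.68 35.68]
```

View pics/scene12.png

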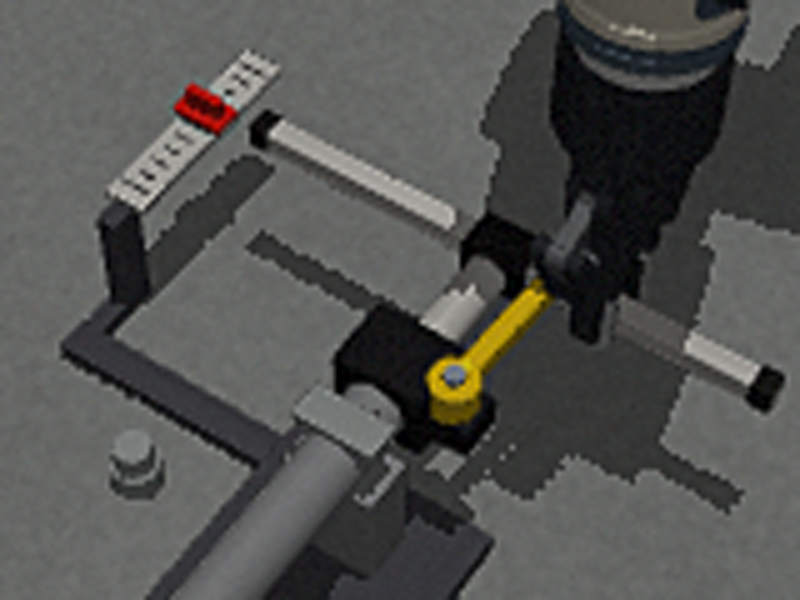

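View pics/side12.png

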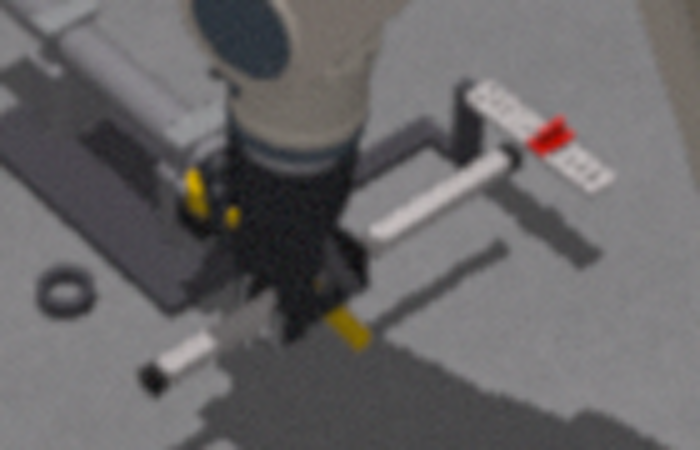

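>>> step_arm:
  motion:
    - {"dp":[-0.003,-0.007,-0.001],"yaw":0,"grip":0.75}
    - {"dp":[-0.0025,-0.005,-0.0008],"yaw":0,"grip":0.75}

```text
t: 9.15
position: [484.4, 49.9, 248.4]
tcp_rot: [[0.107, 0.989, -0.105], [0.022, -0.108, -0.994], [-0.994, 0.104, -0.033]]
wrist_force: [6.3, 40.3, -0.3]
gripper_width: 21.2
```

```bash
python3 look.py 13; python3 bf.py 499
```

```text
[484.409  50.271 248.402] 21.352203998587733 9.3 [[ 0.107  0.989]
 [ 0.022 -0.107]
 [-0.994  0.104]] [ 5.873 21.372 -1.128]
s1 [-6.5   6.25  6.74  7.37] [3.56 0.75]
now [-6.    7.    4.57  6.93] [4.21 3.59]
travel [35.68 35.43]
```

View pics/scene13.png

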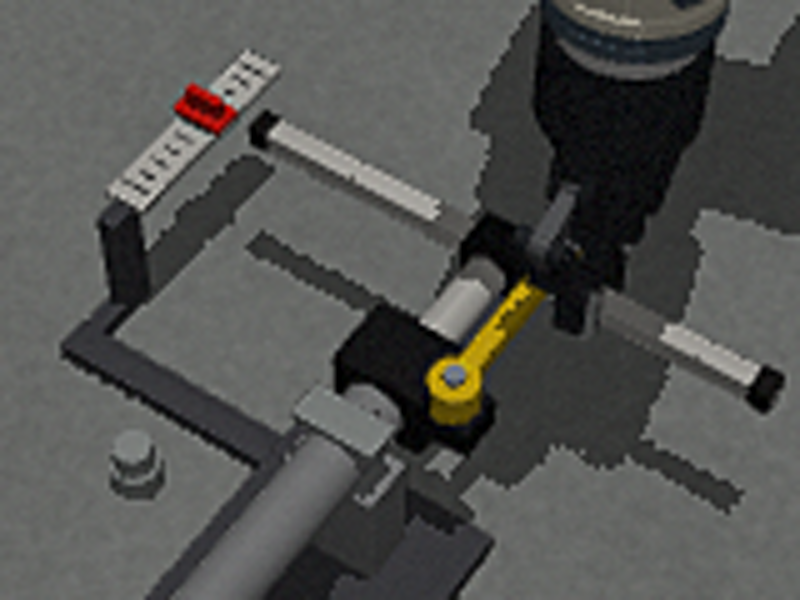

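View pics/side13.png

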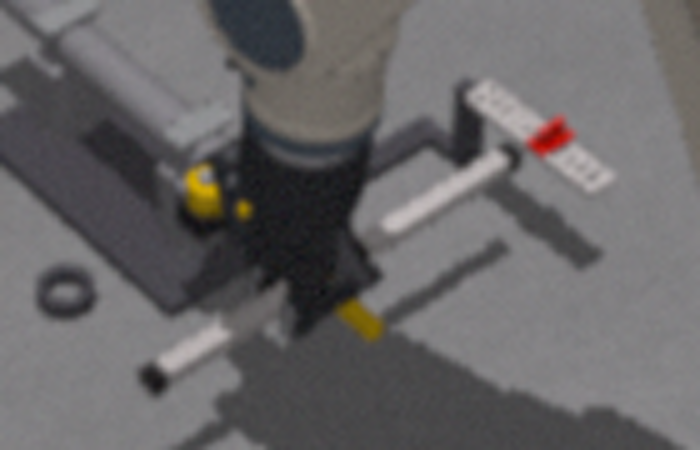

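```bash
python3 - <<'E'
from ov2 import *
s=grab('scene');e=grab('side')
o=manip.get_obs();print(o['wrist_force'],o['t'])
x0,y0,S=265,190,14
im=cv2.resize(s['frame'][190:232,265:320],None,fx=S,fy=S,interpolation=cv2.INTER_CUBIC)
a=np.radians(-5.75);xh=np.array([np.cos(a),np.sin(a),0]);yh=np.array([-np.sin(a),np.cos(a),0])
# pivot from image
M=np.array([499.2,5.5,0])-(-36)*xh  # bar_mid at p=0
piv=M+55*xh+30*yh
for th,c in((0,(255,255,0)),(.08,(255,0,255))):
    dr=-np.cos(th)*xh+np.sin(th)*yh; n=np.array([-dr[1],dr[0],0])
    for k in(-6,6):
        P=[tuple(np.int32((proj(s,piv+dr*r+n*k+[0,0,114])-[x0,y0]+.5)*S)) for r in(0,160)]
        cv2.line(im,P[0],P[1],c,1,cv2.LINE_AA)
cv2.imwrite('pics/lev.png',im)
x0,y0,S=250,205,14
im=cv2.resize(e['frame'][205:255,250:305],None,fx=S,fy=S,interpolation=cv2.INTER_CUBIC)
for th,c in((0,(255,255,0)),(.08,(255,0,255))):
    dr=-np.cos(th)*xh+np.sin(th)*yh; n=np.array([-dr[1],dr[0],0])
    for k in(-6,6):
        P=[tuple(np.int32((proj(e,piv+dr*r+n*k+[0,0,114])-[x0,y0]+.5)*S)) for r in(0,160)]
        cv2.line(im,P[0],P[1],c,1,cv2.LINE_AA)
cv2.imwrite('pics/lev2.png',im)
E
```

```text
[ 7.88190614 19.96677817  0.2428314 ] 9.45
```

View pics/lev.png

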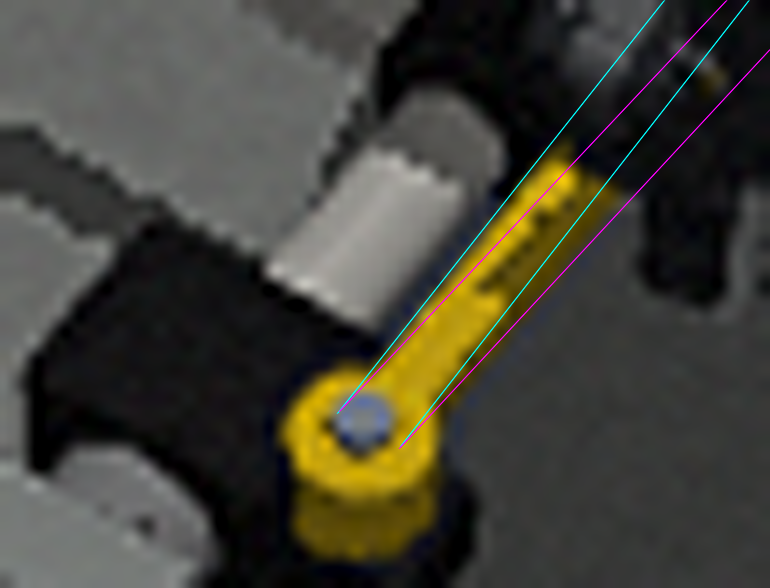

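View pics/lev2.png

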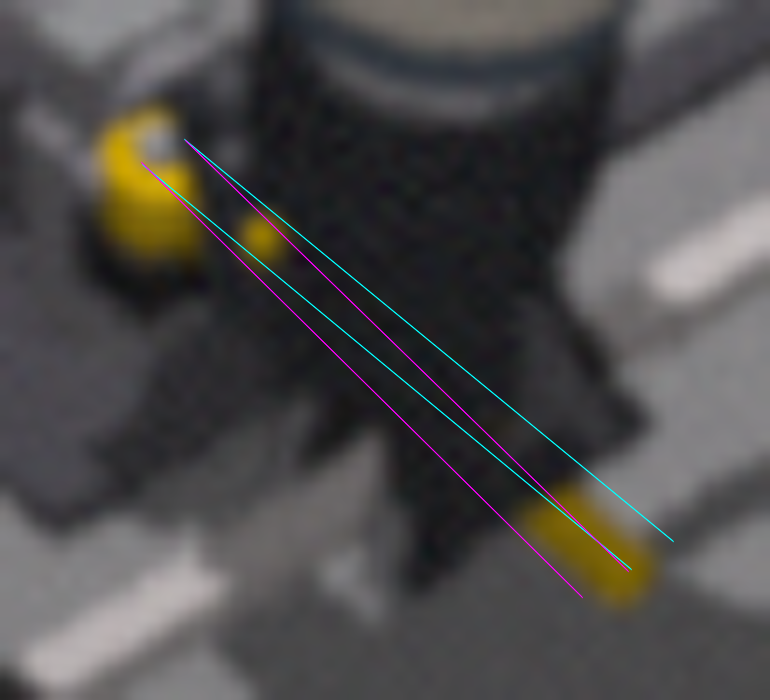

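```bash
python3 - <<'E'
from ov2 import *
from bf import barfit
s1=pickle.load(open('s1.pkl','rb'))
a=np.median(barfit(s1,(535,2),yhi=-60),0)
for i in range(3):
    s=grab('scene'); b=np.median(barfit(s,(499,5.5),yhi=-60),0); o=manip.get_obs()
    print('travel',36/np.cos(.1)-(b-a)[:2],o['wrist_force'].round(1),o['position'].round(2),o['t'])
draw(s,'d8',(499.4,8),[0],228,150,268,185,20)
E
```

```text
travel [35.18075306 35.43075306] [ 7.3 21.   0.6] [484.41  50.35 248.4 ] 9.5
travel [35.18075306 35.43075306] [ 5.9 20.7  1.2] [484.43  50.36 248.43] 9.55
travel [35.18075306 35.43075306] [ 6.8 21.1  0.9] [484.41  50.35 248.4 ] 9.6
```

View pics/d8.png

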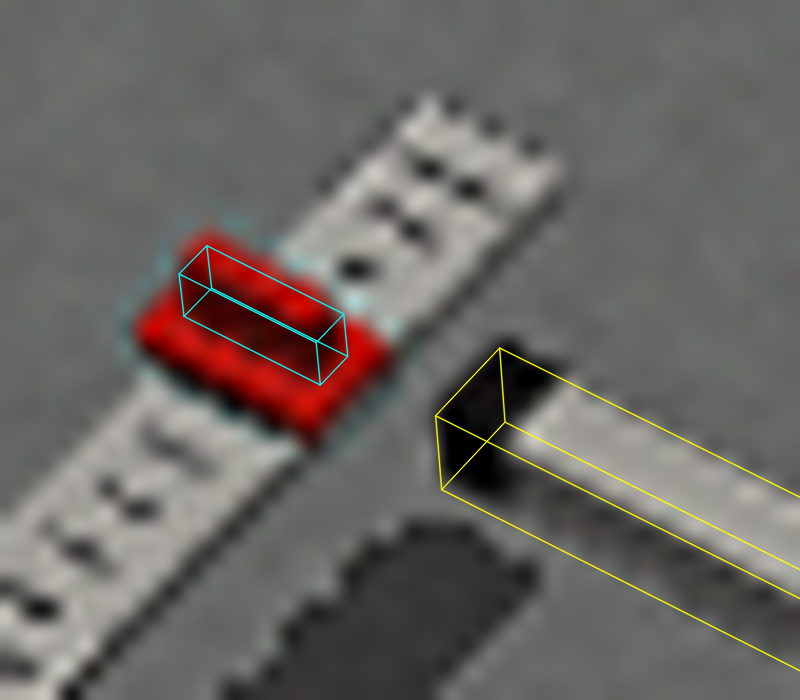

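Everything is steady: the leg is at about 35.3 mm against a mark at about 35.5–36.5 mm, the lever is against its stop, and the spring load on the fingers is 6–7 N. Handing in.

```bash
python3 - <<'E'
from station import manip
print(manip.hand_in())
E
```

```text
the job is handed in; nothing more can be done
None
```

I drew the leg out to the red pointer, closed the cam lever by sliding along the bar, and handed the job in with the fingers still holding the leg. One force reading, at the moment the lever hit its stop, was right at the limit.

- **Pull:** I straddled the crossbar on the lever's side with the jaws about 21 mm open. I drew the leg to about 36 mm and held it there for 0.5 s with the lever still open. While closing the lever I made small corrections in each move, because the arm sagged about 1 mm per move under the spring. The leg stayed within about 1.5 mm of that position.
- **Leg at the end:** The scene camera put the travel at about 35.3 mm. I estimated the mark at 35.5 to 36.5 mm from the wrist and scene overlays, with eye alignment good to 1–2 mm. The wrist force along the strut was a steady 6–7 N, so the spring load is on the fingers.
- **Lever at the end:** It appears to be on its stop. The scene view gives about 0.01–0.02 rad and the side view about 0.04 rad. They disagree slightly, but both are under the 0.08 limit.
- **Force on contact:** When the lever met its stop, the wrist briefly read 40.3 N sideways, then settled to a steady 20–21 N. Part of that may be friction on the bar. I can't rule out that the lever force touched its 40 N limit for a moment.
- **Gripper tilt:** The gripper had tilted about 6° by the end, and the interface gives no command to correct that.
- **Pointer and bystanders:** In the crops I viewed, the pointer had not visibly moved and nothing had been touched. I did not measure the bystanders.

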